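# Sweep the collars off the sorting tray into the bin

## Robot

A 6-joint arm with a two-finger parallel gripper is mounted at the origin on the work surface. World frame = base frame: x ahead of the robot, y to its left, z up, the work surface at z = 0. Lengths are in m, angles in rad, forces in N, time in s.
With the tool pointing down it reaches from about 0.425 to 0.95 m from the base axis. Payload 3.5 kg.
Tool frame: the origin (TCP) lies between the finger pads; the fingertips stand 17 mm ahead of it and the grasp point (between the pads) lies 2 mm behind it (r.nose_length is the distance from the TCP to the fingertips, in m); z points along the fingers, y is the line along which they close (so a half turn about z gives the same grasp; the last joint's range is limited). The gripper opens to 85 mm and grips with 20 to 120 N. Pads are 22 mm wide; open, the fingers measure 114 mm over their backs; the gripper's body (76 mm by 85 mm) begins 54 mm behind the grasp point. The pads swing forward as they close: fully open they stand 13 mm farther back than shut.
Start: joints at [-1.377, 0.286, 1.577, -0, 1.279, -0.15], TCP at [0.228, -0.635, 0.248] pointing down, gripper open.
Joint ranges: [-2.77, 2.77], [-0.9, 2.22], [0.21, 2.48], [-1.53, 4.67], [0.24, 2.81], [-2.84, 2.84]. Speed limits (rad/s): [2.79, 2.79, 3.14, 3.14, 3.14, 3.14].

## Interface

Orientations are given as a 3x3 rotation matrix whose columns are the frame's x, y, z axes.
In Python, from rig import get_state, cams, r, spotter gives the robot as it stands. The module is installed in compiled form; this text tells all that it offers.
- The arm moves only by the tool step_arm, never from a script. Its argument "series" is one flat list of numbers, 7 for each row, row after row: the turn, a rotation vector about the tool's x, y, z in units of pi rad (1.0 is pi rad), then the shift along the tool's x, y, z in units of 0.12 m (1.0 is 0.12 m), then the opening, from -1 (shut) to 1 (fully open), so that 0 is half open. A call has 1 to 8 rows; each row shifts and turns the commanded pose from where the row before left it, along the tool's axes as they then stand; what a row does not reach is not made up. A row lasts 1/12 s, in which the tool goes at most 41.7 mm and 7.16 degrees, less where a joint would pass 70% of its speed; a pose out of reach is approached as far as the arm can. A call with a number of a shift or a turn outside -1 to 1 is refused whole. A call with a gripper value outside its range is refused whole. The fingers move at their own pace and stop on an object; the grip force is fixed at half the most. Time passes only in rows, so rows that do not move let the fingers close. It gives the time, the measured TCP pose, the force, the opening and the grip force at its end, in the units of the state.
- get_state(): the state, without advancing time (a new reading comes with each control period).
- cams.read_camera(name): name is "scene" or "top" or "wrist"; returns the picture (400x640x3 uint8, red, green, blue); there is no depth.
- cams.calibration(name): a dict with "mtx" (3x3 intrinsics, pixels), "dist_coeffs" ([k1, k2, p1, p2, k3] as OpenCV has them; the pictures are not rectified), "R" (3x3) and "t" (3): a world point X has camera coordinates R X + t. Camera axes: x right, y down, z forward; pixel columns grow to the right and rows downward; lengths in m; the calibration is good to about 2 mm. A picture is of the moment at which its call begins: read the wrist's pose just before it. calibration takes no time and is no camera call; for the wrist camera it gives the pose at the moment of the call.
- r.close_job(): hands the job in; it is judged then, once.
Trained networks look in the newest picture that a camera, given by its name, has taken for a name from the list of things; names that differ only in an ending like _2 or _b are one class to them, and where a whole thing is asked for, a point or a joint stands for the part that bears it (a point fixed in the world has none). Each returns a list of dicts, best first, with "p" (0 to 1); they miss things now and then, are a little off and sometimes report something else, mostly with a low value. They report only what shows in the picture. A call takes as long as a camera call.
- spotter.search_frame(camera, query): "location" ([column, row] in pixels, amid what is visible of it).
- spotter.spot_point(camera, query): "location" ([column, row] in pixels: a listed point, or the origin of a listed thing).
The state is a dict: "clock": time; "q": joint angles; "qd": joint speeds; "joint_torque": joint torques, N m; "position": TCP position; "orientation": TCP orientation; "force": force on the tool from outside, world axes, zero at the start; "ft_torque": the same for the moment, N m; "gripper_width": opening from 0.0 (shut) to 1.0 (fully open); "gripper_force": force on a finger pad.
Only numpy, scipy, OpenCV 4.12 (cv2) and the standard library are available. Lean on these libraries where they do the work, as an engineer would, in place of code of your own. Each camera call takes 0.05 s, during which the arm holds its last target. There are 200 camera calls.

## Task

Sweep the three short collars along the sorting tray with your fingers, over its open lip and into the bin below; push them, do not pick them up. Leave the two tall pins standing upright where they are, and do not disturb the spray bottle or the caliper.

Things in the scene. Friction and masses are not known exactly. Their poses are not given: they have to be found in the camera images.
- tray: Fixed blue-enamelled steel sorting tray on legs. Origin on the bench under its middle, z up, own y points to the open lip. Flat floor 85 mm above the bench, own x -145 to 145 mm, own y -120 to 120 mm; rim 3 mm thick, 21 mm above the floor, all round but at the lip. From y = 10 mm the sides taper straight in to 100 mm apart at the lip (y = 120 mm), where the floor ends.
- lip (a point): Middle of the open edge of the tray floor, at floor level (85 mm above the bench). The edge is 100 mm long along the tray's x. What is pushed over it towards the tray's +y drops into the bin.
- bin_in (a point): Centre of the inner floor (3 mm above the bench) of the fixed plastic bin under the lip; axes as the tray. Inside 124 mm (x) by 144 mm (y), 3 mm walls. It reaches from 25 mm before the lip to 125 mm beyond it. The wall under the tray and the near part of the sides are 55 mm high (below the tray floor); from 40 mm beyond the lip the walls rise to 100 mm.
- collar1: One of three equal short steel shaft collars, 30 mm across, 18 mm high, 16 mm bore, 50 to 100 g, lying flat on the tray floor; slides when pushed. Origin at the centre of its underside. The five parts stand in a fan about 170 mm from the lip, about 50 mm apart, in any order; the straight way from each to the middle of the lip is free.
- collar2: One of three equal short steel shaft collars, 30 mm across, 18 mm high, 16 mm bore, 50 to 100 g, lying flat on the tray floor; slides when pushed. Origin at the centre of its underside. The five parts stand in a fan about 170 mm from the lip, about 50 mm apart, in any order; the straight way from each to the middle of the lip is free.
- collar3: One of three equal short steel shaft collars, 30 mm across, 18 mm high, 16 mm bore, 50 to 100 g, lying flat on the tray floor; slides when pushed. Origin at the centre of its underside. The five parts stand in a fan about 170 mm from the lip, about 50 mm apart, in any order; the straight way from each to the middle of the lip is free.
- pin1: One of two tall slender steel shoulder pins, 48 mm high, standing upright on the tray among the collars: foot 26 mm across and 8 mm high, shank 16 mm, thin end 11 mm across. Origin at the centre of its underside, z up. To be left alone.
- pin2: One of two tall slender steel shoulder pins, 48 mm high, standing upright on the tray among the collars: foot 26 mm across and 8 mm high, shank 16 mm, thin end 11 mm across. Origin at the centre of its underside, z up. To be left alone.
- spray_bottle: Bystander on the bench left of the tray: spray bottle, 74 mm across, 211 mm high, origin under its centre.
- caliper: Bystander on the bench right of the tray: caliper lying flat, 235 mm long (own x) and about 75 mm wide, 12 mm high, origin under its middle.

How it is judged:
By the outcome, as a careful person would: the job done as asked, in the order asked, and still so for the second after the job is handed in, with the robot touching nothing.
It also fails if it takes over 64 s, if anything falls off the work surface, if the arm or the gripper's body presses on something with over 40 N, if the wrist force passes 120 N, or if a joint passes its speed limit or range.

## Working session

There is one attempt and no reset: what is moved stays moved. The work goes in short steps, Python scripts to look and compute and a tool call to move; the robot and the scene stay as the last step left them, time stands still between calls to the robot, and variables do not carry over. Pictures are saved under pics/ and viewed, at most 10 in all, crops included, and the job is handed in when it is done.

Besides the shell and the picture viewer there is one more tool, called after "Emit:" as name(argument=value, ...) on one line, values as JSON. step_arm: Moves the arm, as the interface text tells. Its arguments: {"type":"object","properties":{"series":{"type":"array"}},"required":["series"]}

```bash
mkdir -p pics; cat > h.py <<'E'
import numpy as np, cv2
from rig import get_state, cams, r, spotter
def ray(cam,px):
    c=cams.calibration(cam); K=np.array(c["mtx"]);R=np.array(c["R"]);t=np.array(c["t"])
    u=cv2.undistortPoints(np.array([[px]],float),K,np.array(c["dist_coeffs"]))[0,0]
    return -R.T@t, R.T@np.array([u[0],u[1],1])
def onz(cam,px,z):
    o,d=ray(cam,px); return o+d*(z-o[2])/d[2]
def proj(cam,X):
    c=cams.calibration(cam)
    return cv2.projectPoints(np.array(X,float).reshape(-1,3),cv2.Rodrigues(np.array(c["R"]))[0],np.array(c["t"]),np.array(c["mtx"]),np.array(c["dist_coeffs"]))[0][:,0]
E
python3 - <<'E'
from h import *
np.set_printoptions(precision=3,suppress=True)
for cam in("top","scene"):
    im=cams.read_camera(cam); cv2.imwrite(f"pics/{cam}1.png",im[:,:,::-1])
    for q,z in(("tray",0),("lip",.085),("bin_in",.003),("collar1",.085),("pin1",.085),("spray_bottle",0),("caliper",0)):
        for d in spotter.spot_point(cam,q)[:4]:
            print(cam,q,round(d["p"],2),np.round(d["location"]),onz(cam,d["location"],z)[:2])
s=get_state();print(s["clock"],s["position"],s["orientation"],s["force"],r.nose_length)
E
```

```text
top tray 0.66 [322. 191.] [ 0.607 -0.038]
top lip 0.8 [271. 190.] [0.594 0.091]
top bin_in 0.65 [258. 197.] [0.593 0.134]
top collar1 0.67 [341. 187.] [ 0.596 -0.084]
top collar1 0.58 [166. 218.] [0.529 0.353]
top collar1 0.55 [340. 163.] [ 0.658 -0.085]
top collar1 0.52 [258. 198.] [0.574 0.123]
top pin1 0.63 [329. 152.] [ 0.689 -0.057]
top pin1 0.58 [339. 203.] [ 0.554 -0.078]
top spray_bottle 0.75 [168. 217.] [0.546 0.382]
top caliper 0.96 [461. 218.] [ 0.521 -0.413]
top caliper 0.43 [338. 165.] [ 0.678 -0.084]
scene tray 0.73 [306. 216.] [ 0.605 -0.046]
scene lip 0.97 [336. 234.] [0.595 0.081]
scene lip 0.27 [333. 180.] [ 0.518 -0.059]
scene bin_in 0.87 [345. 264.] [0.591 0.124]
scene collar1 0.67 [335. 178.] [ 0.51  -0.061]
scene collar1 0.66 [283. 196.] [ 0.653 -0.076]
scene collar1 0.65 [298. 187.] [ 0.606 -0.085]
scene collar1 0.41 [315. 179.] [ 0.557 -0.084]
scene pin1 0.71 [271. 213.] [ 0.699 -0.046]
scene pin1 0.54 [317. 180.] [ 0.555 -0.079]
scene spray_bottle 0.81 [426. 354.] [0.556 0.386]
scene caliper 0.67 [271. 119.] [ 0.519 -0.432]
scene caliper 0.36 [310. 216.] [ 0.596 -0.04 ]
0.8 [ 0.228 -0.635  0.248] [[ 0.941  0.337 -0.   ]
 [ 0.337 -0.941 -0.   ]
 [-0.    -0.    -1.   ]] [ 0.266 -0.547 -0.605] 0.017
```

```bash
python3 - <<'E'
import cv2
im=cv2.imread("pics/top1.png")
cv2.imwrite("pics/top1c.png",cv2.resize(im[110:270,230:400],None,fx=3.5,fy=3.5,interpolation=cv2.INTER_CUBIC))
E
```

```text
(no output)
```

View pics/scene1.png

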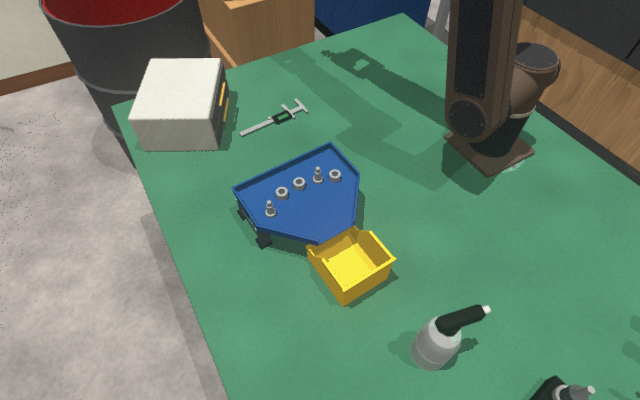

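View pics/top1c.png

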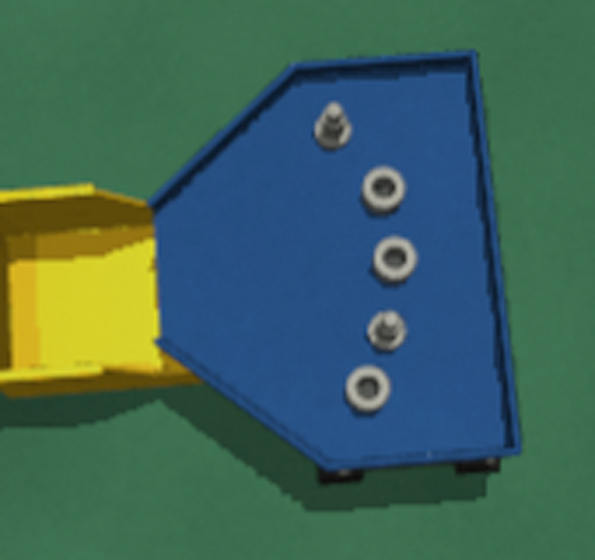

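The top view shows, from far to near, pin, collar, collar, pin, collar (crop pixels 332,130; 383,189; 394,259; 386,333; 368,388). The lip edge is at crop column 156, and the spray bottle and caliper are well clear of the tray.

```bash
cat >> h.py <<'E'
def rel(tgt):
    "shift (units) in present tool axes and turn about tool z (units pi) to (x,y,z,yaw)"
    s=get_state(); R=np.array(s["orientation"]); d=R.T@(np.array(tgt[:3])-s["position"])
    yaw=np.arctan2(R[1,0],R[0,0]); return np.round(d/.12,3), round(-(tgt[3]-yaw)/np.pi,3)
E
python3 - <<'E'
from h import *
np.set_printoptions(precision=3,suppress=True)
f=lambda p:((p[0]+.5)/3.5-.5+230,(p[1]+.5)/3.5-.5+110)
P={n:onz("top",f(p),z)[:2] for n,p,z in(("rearA",(475,52),.106),("rearB",(519,452),.106),("tapA",(295,67),.106),("tapB",(330,467),.106),("lipA",(155,207),.106),("lipB",(157,340),.106),
("pinA",(333,131),.091),("cA",(383,189),.103),("cB",(394,259),.103),("pinB",(386,334),.091),("cC",(368,388),.103))}
for k,v in P.items(): print(k,v)
# tray pose fit
T=dict(rearA=(146.5,-121.5),rearB=(-146.5,-121.5),tapA=(146.5,10),tapB=(-146.5,10),lipA=(51.5,120),lipB=(-51.5,120))
A=np.array([T[k] for k in T])/1e3;B=np.array([P[k] for k in T])
a0,b0=A.mean(0),B.mean(0);U,S,V=np.linalg.svd((A-a0).T@(B-b0));R=(V.T@U.T);print("det",np.linalg.det(R))
t=b0-R@a0;print("tray",t,R,"res",(B-(A@R.T+t))*1e3)
lip=R@[0,.12]+t;print("lip",lip)
for k in("pinA","cA","cB","pinB","cC"):
    d=lip-P[k];n=np.linalg.norm(d);u=d/n
    print(k,"tray",R.T@(P[k]-t),"dist",n,"yaw",np.arctan2(u[1],u[0]),"pre(45mm behind)",P[k]-.045*u,"end",lip+.0*u)
E
```

```text
rearA [ 0.752 -0.151]
rearB [ 0.462 -0.165]
tapA [ 0.743 -0.02 ]
tapB [ 0.455 -0.036]
lipA [0.641 0.081]
lipB [0.546 0.08 ]
pinA [ 0.699 -0.047]
cA [ 0.651 -0.08 ]
cB [ 0.6   -0.086]
pinB [ 0.549 -0.079]
cC [ 0.509 -0.064]
det 1.0000000000000002
tray [ 0.6   -0.038] [[ 0.999 -0.052]
 [ 0.052  0.999]] res [[-0.965  0.932]
 [ 1.931  2.121]
 [-2.566  0.092]
 [ 2.221 -0.567]
 [-4.131 -3.539]
 [ 3.51   0.96 ]]
lip [0.594 0.082]
pinA tray [ 0.099 -0.014] dist 0.16624918950316683 yaw 2.2576351294981545 pre(45mm behind) [ 0.728 -0.081] end [0.594 0.082]
cA tray [ 0.049 -0.045] dist 0.17170706671359065 yaw 1.9093583814678847 pre(45mm behind) [ 0.666 -0.123] end [0.594 0.082]
cB tray [-0.003 -0.048] dist 0.1676491027588934 yaw 1.6055722780180934 pre(45mm behind) [ 0.601 -0.131] end [0.594 0.082]
pinB tray [-0.053 -0.038] dist 0.16689561680728957 yaw 1.2970493973399762 pre(45mm behind) [ 0.537 -0.122] end [0.594 0.082]
cC tray [-0.092 -0.021] dist 0.1686979752719545 yaw 1.0444983805980097 pre(45mm behind) [ 0.487 -0.103] end [0.594 0.082]
```

Emit:
step_arm(series=[0, 0, 0, 0.271, -0.182, 0.02, -0.55, 0, 0, 0, 0.271, -0.182, 0.02, -0.55, 0, 0, 0, 0.271, -0.182, 0.02, -0.55, 0, 0, 0, 0.271, -0.182, 0.02, -0.55, 0, 0, 0, 0.271, -0.182, 0.02, -0.55, 0, 0, 0, 0.271, -0.182, 0.02, -0.55, 0, 0, 0, 0.271, -0.182, 0.02, -0.55, 0, 0, 0, 0.271, -0.182, 0.02, -0.55])

```text
clock: 1.47
position: [0.4144, -0.3817, 0.2293]
orientation: [[0.942, 0.337, 0.001], [0.337, -0.942, -0.001], [0.0, 0.001, -1.0]]
force: [0.9, -1.4, 0.2]
gripper_width: 0.22
gripper_force: 0.0
```

Emit:
step_arm(series=[0, 0, 0, 0.271, -0.182, 0.02, -0.55, 0, 0, 0, 0.271, -0.182, 0.02, -0.55, 0, 0, 0, 0.271, -0.182, 0.02, -0.55, 0, 0, 0, 0.271, -0.182, 0.02, -0.55, 0, 0, 0, 0.271, -0.182, 0.02, -0.55, 0, 0, 0, 0.271, -0.182, 0.02, -0.55, 0, 0, 0, 0.271, -0.182, 0.02, -0.55, 0, 0, 0, 0.271, -0.182, 0.02, -0.55])

```text
clock: 2.13
position: [0.6006, -0.1293, 0.2101]
orientation: [[0.941, 0.337, 0.001], [0.337, -0.941, -0.0], [0.0, 0.001, -1.0]]
force: [0.5, -0.0, 0.9]
gripper_width: 0.224
gripper_force: 0.0
```

Emit:
step_arm(series=[0, 0, -0.039, 0, 0, 0, -0.55, 0, 0, -0.039, 0, 0, 0, -0.55, 0, 0, -0.039, 0, 0, 0, -0.55, 0, 0, -0.039, 0, 0, 0, -0.55, 0, 0, -0.039, 0, 0, 0, -0.55, 0, 0, -0.039, 0, 0, 0, -0.55, 0, 0, -0.039, 0, 0, 0, -0.55, 0, 0, -0.039, 0, 0, 0, -0.55])

```text
clock: 2.8
position: [0.5997, -0.1311, 0.2101]
orientation: [[0.238, 0.971, 0.0], [0.971, -0.238, -0.0], [-0.0, 0.0, -1.0]]
force: [0.2, -0.2, 0.3]
gripper_width: 0.223
gripper_force: 0.0
```

Emit:
step_arm(series=[0, 0, -0.039, 0, 0, 0, -0.55, 0, 0, -0.039, 0, 0, 0, -0.55, 0, 0, -0.012, 0, 0, 0, -0.55, 0, 0, 0, 0, 0, 0, -0.55])

```text
clock: 3.13
position: [0.5997, -0.1311, 0.21]
orientation: [[-0.036, 0.999, 0.0], [0.999, 0.036, -0.0], [-0.0, 0.0, -1.0]]
force: [0.5, 0.3, 0.0]
gripper_width: 0.222
gripper_force: 0.0
```

```bash
python3 - <<'E'
from h import *
s=get_state();print(s["clock"],s["position"],s["orientation"],s["force"],s["gripper_width"],s["q"],r.nose_length)
print(rel((.601,-.131,.16,1.6056)))
im=cams.read_camera("wrist");cv2.imwrite("pics/w1.png",im[:,:,::-1])
for q,z in(("collar1",.085),("pin1",.085),("lip",.085)):
    for d in spotter.spot_point("wrist",q)[:4]: print(q,round(d["p"],2),np.round(d["location"]),onz("wrist",d["location"],z)[:2])
print(proj("wrist",[(.651,-.08,.085),(.6,-.086,.085),(.509,-.064,.085)]))
E
```

```text
3.1333 [ 0.5996616  -0.13112542  0.21004317] [[-3.64276437e-02  9.99336277e-01  1.79711993e-04]
 [ 9.99336292e-01  3.64276502e-02 -3.27112784e-05]
 [-3.92360528e-05  1.78401122e-04 -9.99999983e-01]] [0.47449286 0.32894945 0.00709281] 0.2216627165059125 [-3.80418199e-01  1.86653451e-01  1.76754187e+00  3.92048721e-05
  1.18721832e+00 -4.16868576e-01] 0.017
(array([0.001, 0.011, 0.417]), np.float64(0.001))
collar1 0.85 [326. 143.] [ 0.60168246 -0.08672261]
collar1 0.6 [395. 134.] [ 0.65202392 -0.07829631]
collar1 0.57 [201. 106.] [ 0.5117339  -0.06327585]
pin1 0.74 [260. 128.] [ 0.55302633 -0.07807457]
pin1 0.7 [470.  90.] [ 0.70167837 -0.04638467]
lip 0.41 [206. 106.] [ 0.51525434 -0.06345969]
[[393.4204925  135.93624981]
 [323.601294   141.6539336 ]
 [197.3895094  106.38262115]]
```

View pics/w1.png

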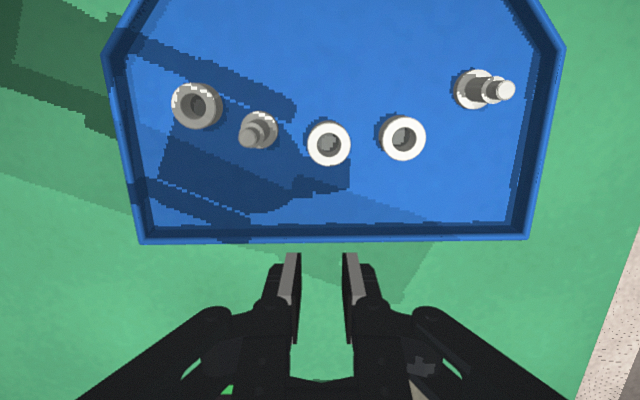

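The wrist picture shows the collars at (197,106), (330,145), (403,138) and the pins at (257,130), (480,90). This agrees with the top view to within 2 mm, and the fingers are centred behind the middle collar.

Emit:
step_arm(series=[0, 0, 0, 0, 0.01, 0.215, -0.55, 0, 0, 0, 0, 0, 0.215, -0.55, 0, 0, 0, 0, 0, 0.215, -0.55, 0, 0, 0, 0, 0, 0.1, -0.55, 0, 0, 0, 0, 0, 0.1, -0.55, 0, 0, 0, 0, 0, 0, -0.55])

```text
clock: 3.83
position: [0.5995, -0.1306, 0.1059]
orientation: [[-0.036, 0.999, -0.004], [0.999, 0.036, 0.002], [0.002, -0.004, -1.0]]
force: [0.0, 0.4, -0.8]
gripper_width: 0.223
gripper_force: 0.0
```

Emit:
step_arm(series=[0, 0, 0, 0.06, 0, 0, -0.55, 0, 0, 0, 0.06, 0, 0, -0.55, 0, 0, 0, 0.06, 0, 0, -0.55, 0, 0, 0, 0.1, 0, 0, -0.55, 0, 0, 0, 0.1, 0, 0, -0.55, 0, 0, 0, 0.1, 0, 0, -0.55, 0, 0, 0, 0.1, 0, 0, -0.55, 0, 0, 0, 0.1, 0, 0, -0.55])

```text
clock: 4.5
position: [0.5979, -0.048, 0.1088]
orientation: [[-0.037, 0.999, 0.0], [0.999, 0.037, -0.0], [-0.0, 0.0, -1.0]]
force: [0.1, -1.0, 0.8]
gripper_width: 0.224
gripper_force: 0.5
```

```bash
python3 - <<'E'
from h import *
im=cams.read_camera("wrist");cv2.imwrite("pics/w2.png",im[:,:,::-1])
s=get_state();print(s["clock"],s["position"],s["force"])
print(rel((.594,.088,.107,1.6056)))
E
```

```text
4.55 [ 0.59752188 -0.04602871  0.10853676] [-0.68736918  0.7834737  -0.14579505]
(array([1.117, 0.013, 0.015]), np.float64(0.001))
```

View pics/w2.png

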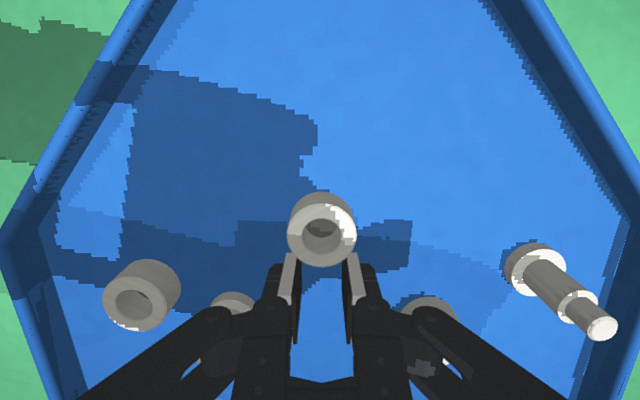

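The middle collar sits nested against both fingertips at (321,230), and everything else is where it was. I'll carry on over the lip.

Emit:
step_arm(series=[0, 0, 0, 0.1, 0, 0, -0.55, 0, 0, 0, 0.12, 0, 0, -0.55, 0, 0, 0, 0.12, 0, 0, -0.55, 0, 0, 0, 0.12, 0, 0, -0.55, 0, 0, 0, 0.12, 0, 0, -0.55, 0, 0, 0, 0.12, 0, 0, -0.55, 0, 0, 0, 0.12, 0, 0, -0.55, 0, 0, 0, 0.12, 0, 0, -0.55])

```text
clock: 5.22
position: [0.5937, 0.0648, 0.1085]
orientation: [[-0.036, 0.999, -0.0], [0.999, 0.036, 0.0], [0.0, -0.0, -1.0]]
force: [1.1, -0.5, 0.1]
gripper_width: 0.226
gripper_force: 0.3
```

Emit:
step_arm(series=[0, 0, 0, 0.12, 0, 0, -0.55, 0, 0, 0, 0.08, 0, 0, -0.55, 0, 0, 0, 0, 0, 0, -0.55, 0, 0, 0, 0, 0, 0, -0.55])

```text
clock: 5.55
position: [0.5929, 0.0879, 0.1084]
orientation: [[-0.037, 0.999, -0.0], [0.999, 0.037, -0.0], [-0.0, -0.0, -1.0]]
force: [-0.4, -0.7, 0.0]
gripper_width: 0.223
gripper_force: 0.0
```

Emit:
step_arm(series=[0, 0, -0.03, 0, 0, -0.2, -0.55, 0, 0, -0.03, 0, 0, -0.2, -0.55, 0, 0, -0.03, 0, 0, -0.2, -0.55, 0, 0, 0, 0, 0, -0.2, -0.55, 0, 0, 0, 0, 0, 0, -0.55])

```text
clock: 5.97
position: [0.5962, 0.0863, 0.211]
orientation: [[-0.312, 0.95, 0.011], [0.95, 0.312, -0.0], [-0.004, 0.01, -1.0]]
force: [0.3, 0.2, 1.0]
gripper_width: 0.222
gripper_force: 0.0
```

```bash
python3 - <<'E'
from h import *
ims=[cams.read_camera(c) for c in("wrist","scene")]
cv2.imwrite("pics/w3.png",np.hstack([cv2.resize(ims[0],(480,300)),cv2.resize(ims[1][130:330,200:420],(320,291))[:300].copy() if 0 else cv2.resize(ims[1][120:320,210:423],(320,300))])[:,:,::-1])
for q,z in(("collar1",.103),("pin1",.085)):
  for d in spotter.spot_point("scene",q)[:5]: print(q,round(d["p"],2),np.round(d["location"]),onz("scene",d["location"],.085)[:2])
s=get_state();print(s["clock"],s["position"],s["force"],s["gripper_width"])
c=np.array((.652,-.0795));lip=np.array((.594,.082));u=(lip-c)/np.linalg.norm(lip-c);yaw=np.arctan2(u[1],u[0])
print(yaw,rel((*(c-.042*u),.2,yaw)))
E
```

```text
collar1 0.7 [346. 263.] [0.61646421 0.15697064]
collar1 0.67 [284. 194.] [ 0.64744534 -0.08090651]
pin1 0.46 [269. 214.] [ 0.70502664 -0.04628183]
pin1 0.41 [315. 181.] [ 0.55905887 -0.0794037 ]
6.1667 [0.59219146 0.08672411 0.20292698] [ 0.04887014 -0.22574836 -0.24604492] 0.22117086807982095
1.9155842794979954 (array([-1.821,  0.05 ,  0.023]), np.float64(-0.009))
```

View pics/w3.png

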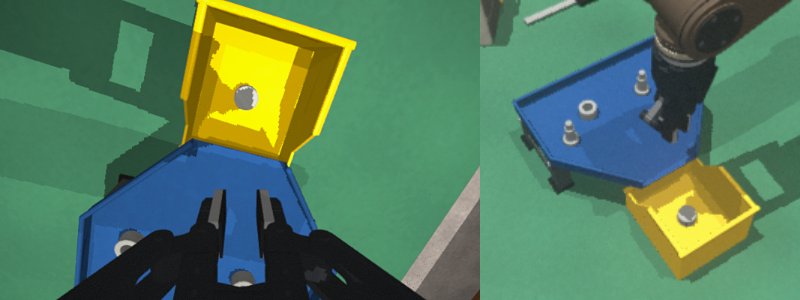

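The first collar is in the bin (wrist view 246,97) and both pins are upright. Next is the far collar.

Emit:
step_arm(series=[0, 0, -0.009, -0.26, 0.007, 0, -0.55, 0, 0, 0, -0.26, 0.007, 0, -0.55, 0, 0, 0, -0.26, 0.007, 0, -0.55, 0, 0, 0, -0.26, 0.007, 0, -0.55, 0, 0, 0, -0.26, 0.007, 0, -0.55, 0, 0, 0, -0.26, 0.007, 0, -0.55, 0, 0, 0, -0.26, 0.007, 0, -0.55, 0, 0, 0, 0, 0, 0, -0.55])

```text
clock: 6.83
position: [0.6722, -0.1219, 0.2018]
orientation: [[-0.335, 0.942, -0.002], [0.942, 0.335, -0.001], [-0.0, -0.003, -1.0]]
force: [-0.2, 0.6, 0.6]
gripper_width: 0.221
gripper_force: 0.0
```

```bash
python3 - <<'E'
from h import *
im=cams.read_camera("wrist")
for d in spotter.spot_point("wrist","collar1")[:4]: print(round(d["p"],2),np.round(d["location"]),onz("wrist",d["location"],.085)[:2])
s=get_state();print(s["clock"],s["position"],s["q"])
c=np.array((.652,-.0795));lip=np.array((.594,.082));u=(lip-c)/np.linalg.norm(lip-c);yaw=np.arctan2(u[1],u[0])
print(yaw,rel((*(c-.042*u),.108,yaw)))
E
```

```text
0.93 [122.  48.] [ 0.51095553 -0.05987787]
0.91 [320. 138.] [ 0.65369972 -0.07150658]
6.9333 [ 0.67107123 -0.11753206  0.20187659] [-3.22146246e-01  3.39276910e-01  1.59704302e+00  3.55547393e-04
  1.20952258e+00 -6.66706627e-01]
1.9155842794979954 (array([-0.   , -0.04 ,  0.782]), np.float64(-0.0))
```

Emit:
step_arm(series=[0, 0, 0, 0, -0.025, 0.2, -0.55, 0, 0, 0, 0, 0, 0.2, -0.55, 0, 0, 0, 0, 0, 0.2, -0.55, 0, 0, 0, 0, 0, 0.09, -0.55, 0, 0, 0, 0, 0, 0.09, -0.55, 0, 0, 0, 0, 0, 0, -0.55])

```text
clock: 7.43
position: [0.6674, -0.1161, 0.1078]
orientation: [[-0.341, 0.94, -0.005], [0.94, 0.341, 0.002], [0.003, -0.004, -1.0]]
force: [-0.3, 0.0, -1.2]
gripper_width: 0.223
gripper_force: 0.0
```

Emit:
step_arm(series=[0, 0, 0, 0.06, 0, 0, -0.55, 0, 0, 0, 0.06, 0, 0, -0.55, 0, 0, 0, 0.06, 0, 0, -0.55, 0, 0, 0, 0.1, 0, 0, -0.55, 0, 0, 0, 0.1, 0, 0, -0.55, 0, 0, 0, 0.1, 0, 0, -0.55, 0, 0, 0, 0.1, 0, 0, -0.55, 0, 0, 0, 0.1, 0, 0, -0.55])

```text
clock: 8.1
position: [0.6409, -0.0394, 0.1112]
orientation: [[-0.34, 0.94, 0.0], [0.94, 0.34, -0.0], [-0.0, 0.0, -1.0]]
force: [0.6, -1.2, 1.9]
gripper_width: 0.226
gripper_force: 0.4
```

```bash
python3 - <<'E'
from h import *
im=cams.read_camera("wrist");cv2.imwrite("pics/w4.png",im[:,:,::-1])
s=get_state();print(s["clock"],s["position"],s["force"])
print(rel((.593,.087,.108,1.9156)))
E
```

```text
8.15 [ 0.64000228 -0.03727115  0.11080167] [ 0.00311671  1.18755742 -0.28708229]
(array([ 1.107, -0.014,  0.026]), np.float64(0.001))
```

View pics/w4.png

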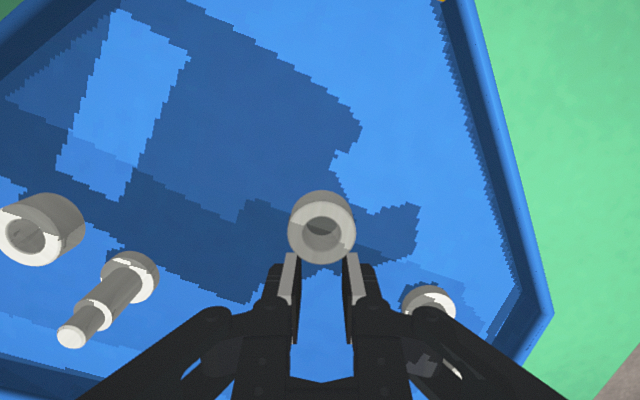

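The second collar is nested at (321,228) and the pins are untouched. I'll push it over, then lift and turn towards the third.

Emit:
step_arm(series=[0, 0, 0, 0.1, 0, 0, -0.55, 0, 0, 0, 0.12, 0, 0, -0.55, 0, 0, 0, 0.12, 0, 0, -0.55, 0, 0, 0, 0.12, 0, 0, -0.55, 0, 0, 0, 0.12, 0, 0, -0.55, 0, 0, 0, 0.12, 0, 0, -0.55, 0, 0, 0, 0.12, 0, 0, -0.55, 0, 0, 0, 0.12, 0, 0, -0.55])

```text
clock: 8.82
position: [0.6025, 0.0668, 0.1109]
orientation: [[-0.34, 0.94, -0.0], [0.94, 0.34, 0.0], [0.0, 0.0, -1.0]]
force: [-0.6, 0.2, 0.8]
gripper_width: 0.222
gripper_force: 0.1
```

Emit:
step_arm(series=[0, 0, 0, 0.12, 0, 0, -0.55, 0, 0, 0, 0.08, 0, 0, -0.55, 0, 0, 0, 0, 0, 0, -0.55, 0, 0, 0, 0, 0, 0, -0.55])

```text
clock: 9.15
position: [0.5947, 0.0885, 0.1109]
orientation: [[-0.341, 0.94, 0.0], [0.94, 0.341, -0.0], [-0.0, -0.0, -1.0]]
force: [0.6, 0.2, 0.8]
gripper_width: 0.222
gripper_force: 0.0
```

Emit:
step_arm(series=[0, 0, 0, 0, 0, -0.2, -0.55, 0, 0, 0.039, 0, 0, -0.2, -0.55, 0, 0, 0.039, 0, 0, -0.2, -0.55, 0, 0, 0.039, 0, 0, -0.2, -0.55, 0, 0, 0.039, 0, 0, 0, -0.55, 0, 0, 0.039, 0, 0, 0, -0.55, 0, 0, 0.039, 0, 0, 0, -0.55, 0, 0, 0.039, 0, 0, 0, -0.55])

```text
clock: 9.82
position: [0.5953, 0.087, 0.2073]
orientation: [[0.495, 0.869, 0.001], [0.869, -0.495, -0.0], [0.0, 0.001, -1.0]]
force: [-0.4, -0.4, 0.2]
gripper_width: 0.223
gripper_force: 0.0
```

Emit:
step_arm(series=[0, 0, 0, 0, 0, 0, -0.55, 0, 0, 0, 0, 0, 0, -0.55, 0, 0, 0, 0, 0, 0, -0.55])

```text
clock: 10.07
position: [0.595, 0.0874, 0.2069]
orientation: [[0.487, 0.873, 0.0], [0.873, -0.487, -0.0], [-0.0, 0.0, -1.0]]
force: [0.7, 0.4, 0.6]
gripper_width: 0.226
gripper_force: 0.0
```

```bash
python3 - <<'E'
from h import *
ims=[cams.read_camera(c) for c in("wrist","scene")]
cv2.imwrite("pics/w5.png",np.hstack([cv2.resize(ims[0],(480,300)),cv2.resize(ims[1][120:320,210:423],(320,300))])[:,:,::-1])
for q in("collar1","pin1"):
  for d in spotter.spot_point("scene",q)[:5]: print(q,round(d["p"],2),np.round(d["location"]),onz("scene",d["location"],.085)[:2])
s=get_state();print(s["clock"],s["position"],s["force"],s["gripper_width"])
c=np.array((.511,-.0635));lip=np.array((.594,.082));u=(lip-c)/np.linalg.norm(lip-c);yaw=np.arctan2(u[1],u[0])
print(yaw,rel((*(c-.036*u),.2,yaw)))
E
```

```text
collar1 0.65 [346. 260.] [0.61307924 0.15044682]
collar1 0.61 [341. 249.] [0.60679819 0.12136092]
collar1 0.53 [338. 233.] [0.58951085 0.08210182]
pin1 0.5 [317. 181.] [ 0.55495307 -0.07629567]
pin1 0.42 [268. 213.] [ 0.7070829  -0.05081246]
10.2667 [0.59490653 0.08777046 0.20689405] [ 0.53907331  0.41549425 -0.01033332] 0.2249286783182061
1.0523906789069348 (array([-1.742,  0.002,  0.058]), np.float64(0.003))
```

View pics/w5.png

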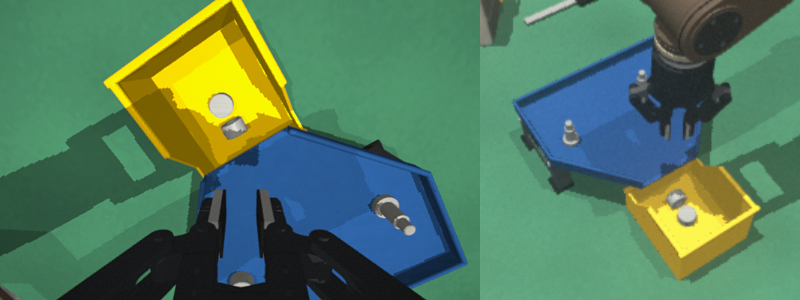

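Two collars are now in the bin (wrist view 221,104 and 234,128). The third is visible at (240,278), behind the fingers.

Emit:
step_arm(series=[0, 0, 0.003, -0.25, 0, 0, -0.55, 0, 0, 0, -0.25, 0, 0, -0.55, 0, 0, 0, -0.25, 0, 0, -0.55, 0, 0, 0, -0.25, 0, 0, -0.55, 0, 0, 0, -0.25, 0, 0, -0.55, 0, 0, 0, -0.25, 0, 0, -0.55, 0, 0, 0, -0.24, 0, 0, -0.55, 0, 0, 0, 0, 0, 0, -0.55])

```text
clock: 10.93
position: [0.4896, -0.0966, 0.207]
orientation: [[0.5, 0.866, -0.001], [0.866, -0.5, -0.002], [-0.002, 0.0, -1.0]]
force: [0.2, -0.3, -0.4]
gripper_width: 0.228
gripper_force: 0.0
```

Emit:
step_arm(series=[0, 0, 0, 0, 0, 0, -0.6, 0, 0, 0, 0, 0, 0, -0.6, 0, 0, 0, 0, 0, 0, -0.6])

```text
clock: 11.18
position: [0.4917, -0.0928, 0.207]
orientation: [[0.496, 0.868, 0.0], [0.868, -0.496, 0.0], [0.0, 0.0, -1.0]]
force: [0.3, -0.7, -0.3]
gripper_width: 0.201
gripper_force: 0.0
```

```bash
python3 - <<'E'
from h import *
im=cams.read_camera("wrist")
for q in("collar1","pin1"):
  for d in spotter.spot_point("wrist",q)[:4]: print(round(d["p"],2),np.round(d["location"]),onz("wrist",d["location"],.085)[:2])
s=get_state();print(s["clock"],s["position"])
c=np.array((.511,-.0635));lip=np.array((.594,.082));u=(lip-c)/np.linalg.norm(lip-c);yaw=np.arctan2(u[1],u[0])
print(yaw,rel((*(c-.036*u),.108,yaw)))
E
```

```text
0.86 [328. 156.] [ 0.51326003 -0.06496693]
0.94 [390. 147.] [ 0.5558978  -0.08096906]
11.3333 [ 0.49170319 -0.09262774  0.20688315]
1.0523906789069348 (array([-0.01 ,  0.02 ,  0.824]), np.float64(-0.0))
```

Emit:
step_arm(series=[0, 0, 0, 0, 0.015, 0.2, -0.6, 0, 0, 0, 0, 0, 0.2, -0.6, 0, 0, 0, 0, 0, 0.2, -0.6, 0, 0, 0, 0, 0, 0.1, -0.6, 0, 0, 0, 0, 0, 0.11, -0.6, 0, 0, 0, 0, 0, 0, -0.6])

```text
clock: 11.83
position: [0.4913, -0.0932, 0.107]
orientation: [[0.496, 0.868, -0.005], [0.868, -0.496, 0.002], [-0.001, -0.006, -1.0]]
force: [0.2, 0.2, -0.3]
gripper_width: 0.203
gripper_force: 0.0
```

Emit:
step_arm(series=[0, 0, 0, 0.06, 0, 0, -0.6, 0, 0, 0, 0.06, 0, 0, -0.6, 0, 0, 0, 0.06, 0, 0, -0.6, 0, 0, 0, 0.08, 0, 0, -0.6, 0, 0, 0, 0.08, 0, 0, -0.6, 0, 0, 0, 0.08, 0, 0, -0.6])

```text
clock: 12.33
position: [0.5189, -0.0497, 0.1105]
orientation: [[0.497, 0.868, 0.001], [0.868, -0.497, -0.0], [0.0, 0.001, -1.0]]
force: [-0.1, -1.1, 0.2]
gripper_width: 0.2
gripper_force: 0.3
```

```bash
python3 - <<'E'
from h import *
im=cams.read_camera("wrist");cv2.imwrite("pics/w6.png",im[:,:,::-1])
s=get_state();print(s["clock"],s["position"],s["force"])
print(rel((.594,.088,.108,1.0524)))
E
```

```text
12.3833 [ 0.51941107 -0.04858303  0.11041865] [-0.45308532  0.57100857  0.02830802]
(array([ 1.297, -0.025,  0.022]), np.float64(-0.0))
```

View pics/w6.png

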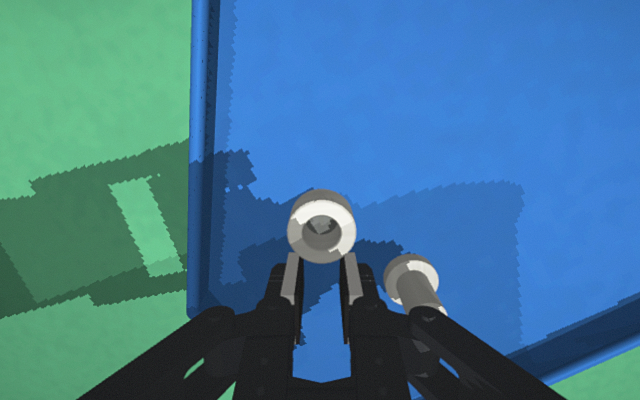

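The third collar is nested at (321,228), and the near pin is upright at (412,275), clear of the finger.

Emit:
step_arm(series=[0, 0, 0, 0.1, -0.003, 0, -0.6, 0, 0, 0, 0.12, -0.003, 0, -0.6, 0, 0, 0, 0.12, -0.003, 0, -0.6, 0, 0, 0, 0.12, -0.003, 0, -0.6, 0, 0, 0, 0.12, -0.003, 0, -0.6, 0, 0, 0, 0.12, -0.003, 0, -0.6, 0, 0, 0, 0.12, -0.003, 0, -0.6, 0, 0, 0, 0.12, -0.003, 0, -0.6])

```text
clock: 13.05
position: [0.5721, 0.0499, 0.1097]
orientation: [[0.497, 0.868, -0.0], [0.868, -0.497, -0.0], [-0.0, -0.0, -1.0]]
force: [0.6, -0.0, 1.0]
gripper_width: 0.198
gripper_force: 0.3
```

Emit:
step_arm(series=[0, 0, 0, 0.12, 0, 0, -0.6, 0, 0, 0, 0.12, 0, 0, -0.6, 0, 0, 0, 0.12, 0, 0, -0.6, 0, 0, 0, 0.08, 0, 0, -0.6, 0, 0, 0, 0, 0, 0, -0.6, 0, 0, 0, 0, 0, 0, -0.6])

```text
clock: 13.55
position: [0.5979, 0.095, 0.1095]
orientation: [[0.496, 0.868, -0.0], [0.868, -0.496, -0.0], [-0.0, -0.0, -1.0]]
force: [0.6, -0.0, -0.5]
gripper_width: 0.199
gripper_force: 0.0
```

Emit:
step_arm(series=[0, 0, 0, 0, 0, -0.25, -0.6, 0, 0, 0, 0, 0, -0.25, -0.6, 0, 0, 0, 0, 0, -0.25, -0.6, 0, 0, 0, 0, 0, -0.25, -0.6, 0, 0, 0, 0, 0, -0.25, -0.6, 0, 0, 0, 0, 0, 0, -0.6, 0, 0, 0, 0, 0, 0, -0.6])

```text
clock: 14.13
position: [0.5987, 0.0938, 0.2627]
orientation: [[0.498, 0.867, 0.005], [0.867, -0.498, -0.0], [0.002, 0.005, -1.0]]
force: [-0.9, -0.4, -0.6]
gripper_width: 0.199
gripper_force: 0.0
```

```bash
python3 - <<'E'
from h import *
ims=[cams.read_camera(c) for c in("wrist","scene")]
cv2.imwrite("pics/w7.png",np.hstack([cv2.resize(ims[0],(480,300)),cv2.resize(ims[1][100:380,210:508],(320,300))])[:,:,::-1])
for q in("pin1","spray_bottle","caliper"):
  for d in spotter.spot_point("scene",q)[:2]: print(q,round(d["p"],2),np.round(d["location"]))
s=get_state();print(s["clock"],s["position"],s["force"])
E
```

```text
pin1 0.56 [269. 211.]
pin1 0.5 [316. 180.]
spray_bottle 0.84 [428. 355.]
caliper 0.81 [272. 120.]
caliper 0.22 [348. 264.]
14.3833 [0.59675003 0.09426418 0.25741281] [-0.44847523  0.13236865 -0.29820971]
```

View pics/w7.png

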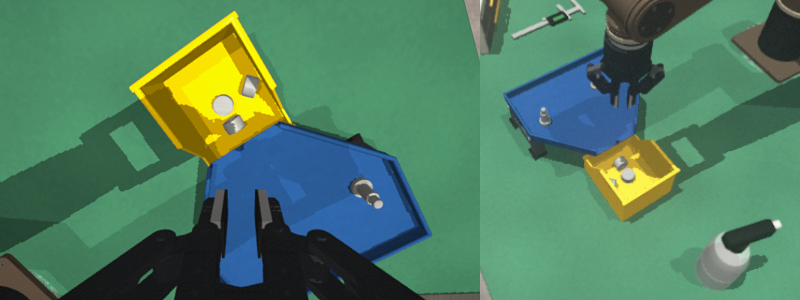

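All three collars are in the bin (wrist view 222,104; 234,125; 249,87). The pins, bottle and caliper were found at their starting pixels, so I'm handing in.

```bash
python3 -c "
from rig import r; print(r.close_job())"
```

```text
the job is handed in; nothing more can be done
None
```

All three collars were swept over the lip into the bin, with both pins, the spray bottle and the caliper found at their starting positions; the job was handed in at about 14.4 s, and the hand-in gave no verdict.

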